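# Back off the draw-bench winch one notch

### The job

Back the little draw-bench winch off by exactly one notch, using only light fingertip pushes: push the pawl's finger pin to lift the pawl out of the teeth and lay it right back on its stop, push the top peg so that the wheel turns backward (its top moving towards the pawl) by one notch, then tip the pawl forward again so that it drops fully home in the new notch. Do not grip or force the pawl or the pegs, leave everything else on the bench where it lies, and finish clear of the winch.

Things in the scene. Friction and masses are not known exactly. Their poses are not given: they have to be found in the camera images.
- winch: small bench winch, bolted down; base plate 210 x 270 x 12 mm, nothing higher than 175 mm. Origin on the table under the axle. Own axes: x along the level axle (five wooden pegs at the -x end nearer the robot; toothed wheel, 120 mm across, 14 mm thick, and pawl in the plane x = +20 mm), y level, from the axle towards the pawl's pivot, z up
- axle (a point): centre line of the axle, 100 mm above the table, right above the winch's origin
- wheel (a joint): turn of the wheel with its pegs, rad; starts within 0.05 of 0. It grows backward: its top moves to the winch's +y. One notch of the 9 = 0.698. The lowered pawl blocks backward turning. A brake washer holds it where it is left: 3 N at a peg turns it, no coasting. The pawl drops fully home with the wheel at about 0.55 to 0.80; further on it lands on a tooth tip
- peg (a point): the peg to push, middle of its free length: level peg along the winch's x, 12 mm thick, reaching 20 mm either way, 65 mm from the axle. The uppermost of five at the start, 20 degrees (22 mm) to the -y side of straight above the axle at wheel value 0; one notch carries it to 20 degrees on the +y side. The other pegs are 72 degrees away; room for a finger on its -y side
- pawl (a joint): tilt of the pawl, rad; 0 = nose fully down in a notch, 1.047 = laid back on its stop pin. Swings with very little friction (0.13 to 0.21 kg): lifted past about 0.7 it falls back on its stop by itself and stays; pushed back below about 0.35 it falls down onto the wheel by itself
- pawl_pin (a point): middle of the pawl's level steel finger pin, along the winch's x, 10 mm thick, reaching 24 mm either way, 67 mm from the pivot. Pawl down: 21 mm to the -y side of the pivot, 128 mm above the table; pushing it level to +y lifts the nose and tips the pawl over. Laid back: 45 mm to the +y side, 114 mm above the table. Room for a finger on both sides, down to 15 mm below it
- pawl_pivot (a point): the pawl's pivot, 100 mm to the winch's +y side of the axle, 64 mm above the table
- flux_bottle: closed white plastic flux bottle, 44 mm wide, 100 mm high, standing beside the winch; loose, to be left alone. Origin at the centre of its underside
- tin: closed aluminium tin, 48 mm wide, 40 mm high; loose, to be left alone. Origin at the centre of its underside
- bezel: small brass ring, 28 mm across, 12 mm high, lying on the winch's base plate; loose, to be left alone. Origin at the centre of its underside
- wax_block: green wax block, 30 x 45 x 20 mm, lying on the winch's base plate; loose, to be left alone. Origin at the centre of its underside
- hammer: small hammer, 210 mm long, lying beyond the winch; loose, to be left alone. Origin at the middle of its length, underside
- gem_tray: clear divided tray, 100 x 70 x 30 mm; loose, to be left alone. Origin at the centre of its underside
- file: flat file with wooden handle, about 200 mm long, lying on the robot's side of the winch; loose, to be left alone. Origin at the middle of its length, underside

How it is judged:
By the outcome, as a careful person would: the job done as asked, in the order asked, and still so for the second after the job is handed in, with the robot touching nothing.
It also fails if it takes over 48 s, if anything falls off the work surface, if the arm or the gripper's body presses on something with over 40 N, if the wrist force passes 120 N, or if a joint passes its speed limit or range.

### The arm

A 6-joint arm with a two-finger parallel gripper is mounted at the origin on the work surface. World frame = base frame: x ahead of the robot, y to its left, z up, the work surface at z = 0. Lengths are in m, angles in degrees, forces in N, time in s.
With the tool pointing down it reaches from about 0.4 to 0.825 m from the base axis. Payload 7 kg.
Tool frame: the origin (TCP) lies midway between the tips of the shut fingers; the grasp point (between the pads) lies 19 mm behind it; z points along the fingers, y is the direction in which the jaws open and shut (so a half turn about z gives the same grasp; the last joint's range is limited). The gripper opens to 88 mm and grips with 3 to 60 N. Pads are 19 mm wide; open, the fingers measure 130 mm over their backs; the gripper's body (78 mm by 193 mm) begins 47 mm behind the grasp point.
Start: joints at [79.704, 20.546, 0.682, 0, -70.136, -16.507], TCP at [0.304, 0.602, 0.191] pointing down, gripper open.
Joint ranges: [-176.03, 176.03], [-82.01, 121.73], [-58.28, 71.71], [-173.87, 95.51], [-174.79, -0.11], [-173.66, 173.66]. Speed limits (degrees/s): [136.94, 136.94, 172.46, 180, 180, 180].

### API

Orientations are given as a 3x3 rotation matrix whose columns are the frame's x, y, z axes.
In Python, from rig import robot gives the robot as it stands. Calls block until the motion is done:
- robot.goto(position, orientation): joint-space move of the TCP to a pose.
- robot.servo_line(position, ori=None, speed=0.15): straight line of the TCP; ori=None keeps the orientation; speed is the mean speed in m/s.
- robot.movej(angles): joint-space move.
- robot.move_gripper(opening): opening from 0.0 (shut) to 1.0 (fully open); the grip force is fixed at half the most; returns when the fingers have stopped.
- robot.dwell(seconds).
- robot.ik(position, orientation): joint angles nearest the present ones, or None.
- robot.grab_frame(name): name is "scene" or "top" or "wrist"; returns (picture, depth): 420x560x3 uint8, red, green, blue; 420x560 float32, m along the optical axis (not along the pixel's ray), 0 where there is no reading.
- robot.camera_info(name): a dict with "vfov" (degrees; the focal length in pixels is half the picture's height over the tangent of half this angle, whatever the lens; pixels are square), "cx", "cy" (the principal point, pixels), "view" (4x4, takes a point from world to camera coordinates); the wrist camera has in their place "T_tool_cam" (4x4, takes a point from camera to tool coordinates, whose origin is the TCP and whose axes are the flange's). Camera axes: x right, y down, z forward; pixel columns grow to the right and rows downward; lengths in m; the calibration is good to about 2 mm. A picture is of the moment at which its call begins: read the wrist's pose just before it. camera_info takes no time and is no camera call.
A pose or a line that the arm cannot do raises robot.Unreachable and nothing moves.
- robot.job_done(): hands the job in, once; it reports no verdict.
Readings, each from a call of its own:
- robot.read_t(): time.
- robot.read_qpos(): joint angles.
- robot.read_qvel(): joint speeds.
- robot.read_effort(): joint torques, N m.
- robot.read_position(): TCP position.
- robot.read_tcp_rot(): TCP orientation.
- robot.read_force(): force on the tool from outside, world axes, zero at the start.
- robot.read_ft_torque(): the same for the moment, N m.
- robot.read_grip_width(): opening from 0.0 (shut) to 1.0 (fully open).
Only numpy, scipy, OpenCV 4.12 (cv2) and the standard library are available. Lean on these libraries where they do the work, as an engineer would, in place of code of your own. Each camera call takes 0.05 s, during which the arm holds its last target. There are 200 camera calls.

## Working session

There is one attempt and no reset: what is moved stays moved. The work goes in short steps, each a Python script; the robot and the scene stay as the last script left them, time stands still between calls to the robot, and variables do not carry over. Pictures are saved under pics/ and viewed, about 8 in all and at most 12, crops included, and the job is handed in when it is done.

```bash
ls; mkdir -p pics; python3 - <<'E'
from rig import robot
import cv2,numpy as np
for n in ("scene","top"):
    p,d=robot.grab_frame(n); np.savez(f"pics/{n}0.npz",p=p,d=d)
    cv2.imwrite(f"pics/{n}0.png",cv2.cvtColor(p,cv2.COLOR_RGB2BGR))
    i=robot.camera_info(n); print(n,i["vfov"],i["cx"],i["cy"],np.round(i["view"],4).tolist(),(d>0).mean())
E
```

```text
pics
scene 53.41321962924536 278.6785241298742 209.5807837169069 [[-0.6719, 0.7406, 0.0075, 0.3733], [0.5883, 0.5398, -0.602, -0.272], [-0.4499, -0.4, -0.7985, 1.3239], [0.0, 0.0, 0.0, 1.0]] 0.9959438775510204
top 49.29378598558485 284.5435448275244 205.6987575555835 [[-0.0056, -1.0, -0.0019, 0.013], [-0.9951, 0.0058, -0.0989, 0.6093], [0.0989, 0.0014, -0.9951, 0.9622], [0.0, 0.0, 0.0, 1.0]] 0.9959948979591837
```

View pics/scene0.png

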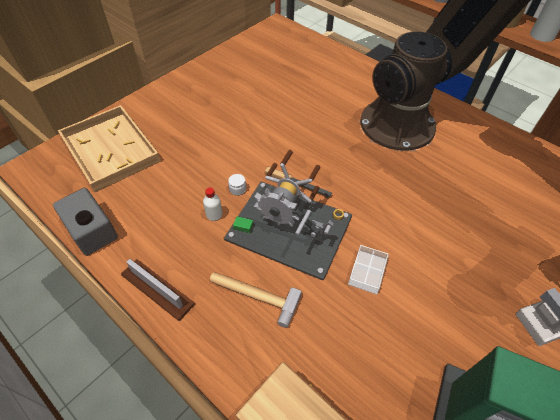

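View pics/top0.png

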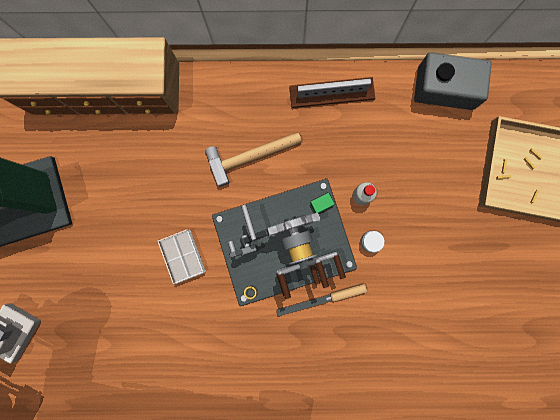

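```bash
cat > h.py <<'E'
from rig import robot
import cv2,numpy as np
def cloud(n,d,i=None,view=None):
    i=i or robot.camera_info(n); f=210/np.tan(np.radians(i["vfov"]/2))
    v,u=np.mgrid[:420,:560]
    P=np.stack([(u-i["cx"])/f*d,(v-i["cy"])/f*d,d],-1)
    T=np.linalg.inv(i["view"] if view is None else view)
    return P@T[:3,:3].T+T[:3,3]
E
python3 - <<'E'
from h import *
for n,c in (("top",(200,165,380,325)),("scene",(215,140,365,285))):
    z=np.load(f"pics/{n}0.npz"); p,d=z["p"],z["d"]; W=cloud(n,d)
    x0,y0,x1,y1=c
    sub=np.zeros(d.shape,bool); sub[y0:y1,x0:x1]=1
    hsv=cv2.cvtColor(p,cv2.COLOR_RGB2HSV)
    print(n,"table z",np.median(W[...,2][d>0]))
    m=sub&(d>0)&(abs(W[...,2]-.012)<.006)&(hsv[...,1]<90)&(hsv[...,2]<110)
    k=cv2.morphologyEx(m.astype(np.uint8),cv2.MORPH_OPEN,np.ones((3,3)))
    q=W[k>0][:,:2].astype(np.float32)
    r=cv2.minAreaRect(q*1000); print(r,np.round(cv2.boxPoints(r)).tolist())
    cv2.imwrite(f"pics/{n}c.png",cv2.cvtColor(cv2.resize(p[y0:y1,x0:x1],None,fx=4,fy=4,interpolation=cv2.INTER_CUBIC),cv2.COLOR_RGB2BGR))
E
```

```text
top table z -0.00010161383477402808
((510.34014892578125, 4.8717193603515625), (256.94500732421875, 268.733642578125), 17.39116668701172) [[348.0, 95.0], [428.0, -162.0], [673.0, -85.0], [593.0, 171.0]]
scene table z -0.0003224118823281219
((509.8343505859375, 6.9443817138671875), (258.6973571777344, 268.5441589355469), 17.33356475830078) [[346.0, 97.0], [426.0, -160.0], [673.0, -83.0], [593.0, 174.0]]
```

View pics/topc.png

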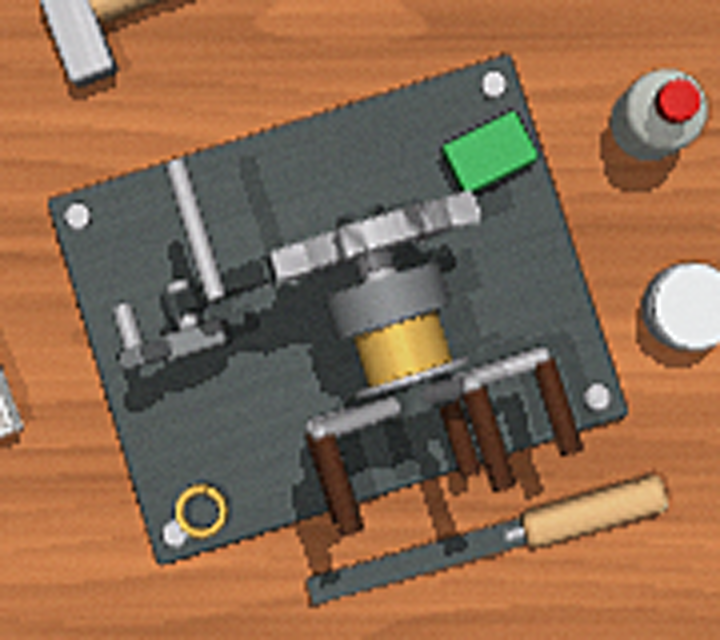

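View pics/scenec.png

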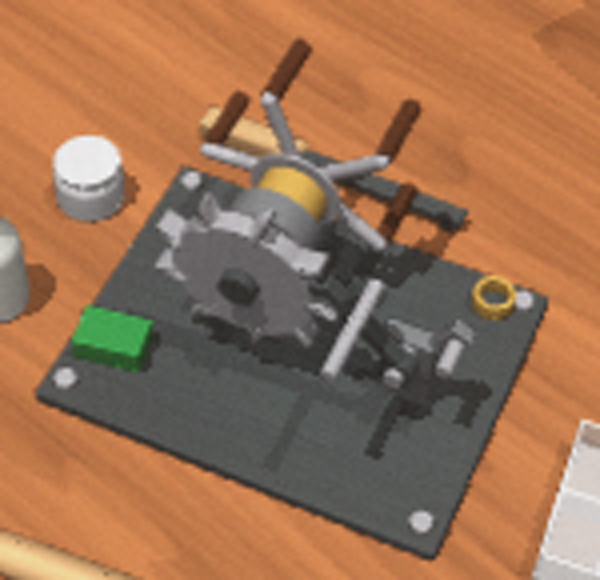

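```bash
python3 - <<'E'
from h import *
a=np.radians(17.37);R=np.array([[np.cos(a),-np.sin(a)],[np.sin(a),np.cos(a)]])
C=np.array([.533,.0125]); S=[]
for n in ("top","scene"):
    z=np.load(f"pics/{n}0.npz"); p,d=z["p"],z["d"]; W=cloud(n,d)
    L=W.copy(); L[...,:2]=(W[...,:2]-C)@R
    L*=1000
    ok=(d>0)&(abs(L[...,0])<160)&(abs(L[...,1])<145)&(L[...,2]>20)&(L[...,2]<200)
    hsv=cv2.cvtColor(p,cv2.COLOR_RGB2HSV)
    yel=ok&(hsv[...,0]>18)&(hsv[...,0]<32)&(hsv[...,1]>120)
    br=ok&(hsv[...,0]<15)&(hsv[...,1]>100)&(hsv[...,2]<120)&(L[...,0]<-20)
    print(n,"drum",[np.round(np.percentile(L[yel][:,k],[2,50,98])) for k in range(3)])
    nl,lab,st,ce=cv2.connectedComponentsWithStats(br.astype(np.uint8))
    for k in range(1,nl):
        if st[k,4]>8: q=L[lab==k]; print(" peg",st[k,4],ce[k].round(),[np.round(np.percentile(q[:,j],[5,50,95])) for j in range(3)])
    g=ok&(hsv[...,1]<80)
    nl,lab,st,ce=cv2.connectedComponentsWithStats((g&(L[...,2]>28)).astype(np.uint8))
    for k in range(1,nl):
        if st[k,4]>8: q=L[lab==k]; print(" grey",st[k,4],ce[k].round(),[np.round(np.percentile(q[:,j],[5,50,95])) for j in range(3)])
    # orthographic plot y-z coloured
    for q,c in zip(L[ok],p[ok]): S.append((n,q,c))
im=np.full((420,640,3),255,np.uint8); im2=np.full((560,640,3),255,np.uint8)
for n,q,c in S:
    col=tuple(int(t) for t in c[::-1])
    cv2.rectangle(im,(int(320-2.1*q[1])-1,int(410-2.1*q[2])-1),(int(320-2.1*q[1])+1,int(410-2.1*q[2])+1),(0,0,255) if q[0]<-15 else ((0,160,0) if n=="top" else (200,0,0)),-1)
    cv2.rectangle(im2,(int(320-2.1*q[1])-1,int(280-2.1*q[0])-1),(int(320-2.1*q[1])+1,int(280-2.1*q[0])+1),col,-1)
for k in range(-140,141,20):
    x=int(320-2.1*k); cv2.line(im,(x,0),(x,419),(200,200,200) if k else (0,0,0),1); cv2.putText(im,str(k),(x-10,418),0,.35,(0,0,0))
for k in range(20,200,20): cv2.line(im,(0,int(410-2.1*k)),(639,int(410-2.1*k)),(200,200,200),1)
cv2.imwrite("pics/side.png",im)
E
```

```text
top drum [array([-93., -35., -21.]), array([-45., -21., 112.]), array([ 21., 117., 124.])]
 peg 134 [339. 267.] [array([-104.,  -84.,  -63.]), array([-95., -90., -85.]), array([ 97., 101., 104.])]
 peg 154 [322. 275.] [array([-104.,  -84.,  -63.]), array([-54., -49., -44.]), array([161., 165., 168.])]
 peg 92 [315. 274.] [array([-105.,  -87.,  -70.]), array([-47., -42., -37.]), array([39., 42., 45.])]
 peg 167 [284. 286.] [array([-104.,  -83.,  -62.]), array([20., 26., 34.]), array([ 67., 145., 149.])]
 grey 1517 [275. 233.] [array([-14.,  19.,  59.]), array([-62.,  -2., 100.]), array([ 72., 124., 147.])]
 grey 443 [305. 263.] [array([-62., -55., -46.]), array([-84., -27.,  24.]), array([ 84., 118., 160.])]
scene drum [array([-95., -41., -28.]), array([-39., -12., 115.]), array([ 20., 117., 123.])]
 peg 66 [287. 157.] [array([-106.,  -85.,  -65.]), array([-51., -45., -42.]), array([161., 165., 168.])]
 peg 58 [272. 169.] [array([-105.,  -85.,  -65.]), array([-91., -87., -83.]), array([ 98., 101., 103.])]
 peg 67 [315. 172.] [array([-107.,  -85.,  -65.]), array([23., 28., 32.]), array([142., 146., 148.])]
 peg 59 [314. 192.] [array([-105.,  -85.,  -65.]), array([27., 32., 36.]), array([66., 70., 72.])]
 grey 2076 [289. 206.] [array([-57.,  26.,  38.]), array([-67.,  -5.,  92.]), array([ 63., 113., 146.])]
```

View pics/side.png

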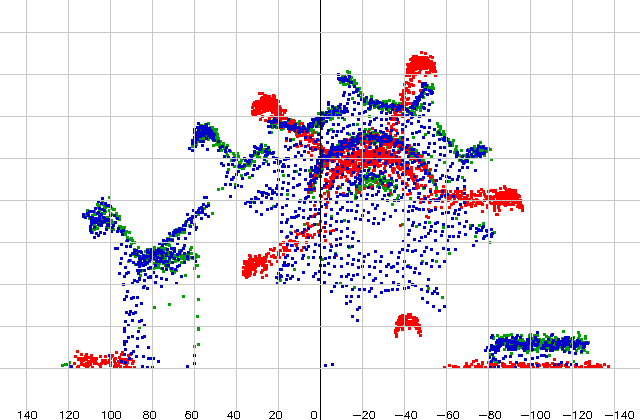

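```bash
python3 - <<'E'
from h import *
a=np.radians(17.37);R=np.array([[np.cos(a),-np.sin(a)],[np.sin(a),np.cos(a)]])
C=np.array([.533,.0125])
for n in ("top","scene"):
    z=np.load(f"pics/{n}0.npz"); p,d=z["p"],z["d"]; W=cloud(n,d)
    L=W.copy(); L[...,:2]=(W[...,:2]-C)@R
    L*=1000; L=L[d>0]
    def sel(y0,y1,z0,z1,x0=-40,x1=120):
        m=(L[:,1]>y0)&(L[:,1]<y1)&(L[:,2]>z0)&(L[:,2]<z1)&(L[:,0]>x0)&(L[:,0]<x1)
        return L[m]
    q=sel(46,64,121,140); print(n,"pin",len(q),np.round(np.percentile(q,[1,25,50,75,99],axis=0),1).tolist(), "y-x slope",np.polyfit(q[:,0],q[:,1],1))
    print(" hist x",np.histogram(q[:,0],np.arange(-40,80,5))[0])
    for nm,b in (("wheel",(-65,15,110,160,0,60)),("stop",(95,110,85,110)),("body",(60,95,60,80))):
        q=sel(*b); print(nm,len(q),np.round(np.percentile(q,[2,50,98],axis=0),1).tolist())
print(robot.camera_info("wrist"))
E
```

```text
top pin 199 [[19.9, 46.8, 125.4], [31.9, 50.7, 129.7], [50.5, 53.4, 131.2], [69.3, 56.1, 132.5], [88.0, 60.4, 135.3]] y-x slope [4.29490834e-03 5.32275517e+01]
 hist x [ 0  0  0  0  0  0  0  0  0  0  0  3 21 21 13 13 15 12 14 12 14 12 14]
wheel 408 [[0.6, -62.8, 110.7], [23.4, -24.5, 139.7], [36.1, 12.8, 157.8]]
stop 92 [[0.6, 95.4, 85.9], [13.3, 102.7, 91.0], [31.0, 108.8, 98.3]]
body 171 [[-1.3, 61.0, 65.9], [10.1, 76.4, 73.1], [34.5, 88.8, 79.4]]
scene pin 128 [[18.5, 47.7, 123.9], [31.6, 53.3, 129.8], [52.7, 56.0, 131.6], [71.5, 58.2, 132.8], [87.5, 61.7, 135.7]] y-x slope [-1.9414719e-03  5.5666751e+01]
 hist x [ 0  0  0  0  0  0  0  0  0  0  0  6 12 12  9  7  7  6 10  6  9  9  8]
wheel 461 [[1.9, -60.5, 110.7], [29.0, -22.0, 133.2], [34.9, 13.2, 157.1]]
stop 65 [[0.0, 96.8, 86.1], [9.9, 104.2, 90.6], [29.5, 109.4, 99.1]]
body 155 [[-1.7, 62.9, 61.2], [11.0, 78.5, 72.5], [34.4, 92.6, 79.1]]
{'vfov': 58.98118699642116, 'cx': 274.60051096330744, 'cy': 207.14351524335956, 'T_tool_cam': array([[ 1.00660581e-03, -9.54204674e-01, -2.99152850e-01,
         8.22356150e-02],
       [ 9.99999493e-01,  9.72329790e-04,  2.63422749e-04,
         3.33343323e-04],
       [ 3.95160098e-05, -2.99152963e-01,  9.54205168e-01,
        -1.93859776e-01],
       [ 0.00000000e+00,  0.00000000e+00,  0.00000000e+00,
         1.00000000e+00]])}
```

```bash
cat >> h.py <<'E'
a=np.radians(17.37);R2=np.array([[np.cos(a),-np.sin(a)],[np.sin(a),np.cos(a)]])
C=np.array([.533,.0125])
def w(x,y,z): # local mm -> world m
    return [*(C+R2@np.array([x,y])/1000),z/1000]
def ori(s):
    y=np.array([*(s*R2[:,0]),0]); z=np.array([0,0,-1.]); return np.stack([np.cross(y,z),y,z],1)
def Floc():
    F=np.array(robot.read_force()); return np.round([*(F[:2]@R2),F[2]],2)
E
python3 - <<'E'
from h import *
for s in (1,-1):
    print(s,[np.round(q,0).tolist() if (q:=robot.ik(w(*t),ori(s))) is not None else None for t in [(66,25,260),(66,25,115),(66,100,115),(66,145,103),(-90,-75,230),(-90,0,150)]])
print(robot.read_tcp_rot(),robot.read_t())
E
```

```text
1 [[24.0, 11.0, -4.0, 0.0, -75.0, 173.0], [24.0, 16.0, -16.0, 0.0, -58.0, 173.0], [32.0, 15.0, -18.0, 0.0, -57.0, 165.0], [37.0, 16.0, -19.0, 0.0, -56.0, 161.0], None, None]
-1 [[24.0, 11.0, -4.0, 0.0, -75.0, -7.0], [24.0, 16.0, -16.0, 0.0, -58.0, -7.0], [32.0, 15.0, -18.0, 0.0, -57.0, -15.0], [37.0, 16.0, -19.0, 0.0, -56.0, -19.0], [13.0, 0.0, -20.0, 0.0, -70.0, 4.0], [24.0, 1.0, -30.0, 0.0, -59.0, -6.0]]
[[ 8.92507884e-01 -4.51031471e-01 -5.36758866e-04]
 [-4.51031763e-01 -8.92506784e-01 -1.41024705e-03]
 [ 1.57004872e-04  1.50075191e-03 -9.99998862e-01]] 0.1
```

```bash
python3 - <<'E'
from h import *
robot.move_gripper(0.0)
p=robot.read_position(); robot.servo_line([p[0],p[1],.27],speed=.2)
robot.goto(w(66,25,260),ori(-1))
print(robot.read_position(),w(66,25,260),robot.read_t(),robot.read_grip_width())
p=np.array(robot.read_position());Rt=np.array(robot.read_tcp_rot())
im,d=robot.grab_frame("wrist"); i=robot.camera_info("wrist")
T=np.eye(4);T[:3,:3]=Rt;T[:3,3]=p; V=np.linalg.inv(T@i["T_tool_cam"])
np.savez("pics/w1.npz",p=im,d=d,V=V)
W=cloud("wrist",d,i,V); L=W.copy(); L[...,:2]=(W[...,:2]-C)@R2; L*=1000
m=(d>0)&(abs(L[...,1]-54)<14)&(L[...,2]>118)&(L[...,2]<140)&(L[...,0]>40)&(L[...,0]<100)
q=L[m]; print("pin",len(q),np.percentile(q,[1,10,50,90,99],axis=0).round(1).tolist() if len(q) else "")
cv2.imwrite("pics/w1.png",im[...,::-1])
E
```

```text
[0.58856397 0.05690768 0.2599183 ] [np.float64(0.5885266593508904), np.float64(0.05606363278389641), 0.26] 4.2667 0.0010218577902355401
pin 569 [[40.6, 48.0, 127.8], [45.1, 48.6, 129.6], [63.5, 51.8, 132.1], [82.7, 56.1, 133.3], [87.2, 57.6, 134.0]]
```

View pics/w1.png

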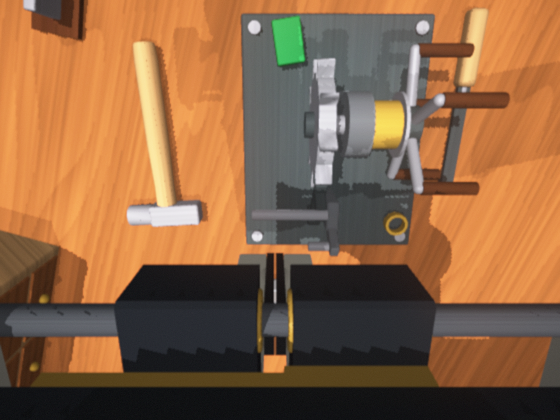

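```bash
cat >> h.py <<'E'
def pinstate(n="scene",save=None):
    im,d=robot.grab_frame(n)
    W=cloud(n,d); L=W.copy(); L[...,:2]=(W[...,:2]-C)@R2; L*=1000
    if save: cv2.imwrite(save,im[...,::-1])
    return im,d,L
E
python3 - <<'E'
from h import *
robot.servo_line(w(66,28,115),speed=.15)
print(Floc(),robot.read_t())
for y in (34,38,45,60,72,82,90,94):
    robot.servo_line(w(66,y,115),speed=.04); print(y,Floc())
robot.servo_line(w(66,84,115),speed=.1)
robot.servo_line(w(66,84,230),speed=.2); robot.dwell(.2)
for n in("scene","top"):
    im,d,L=pinstate(n,f"pics/{n}2.png")
    m=(d>0)&(L[...,0]>45)&(L[...,0]<90)&(L[...,1]>30)&(L[...,1]<140)&(L[...,2]>60)&(L[...,2]<145)
    print(n,m.sum(),np.percentile(L[m],[2,50,98],axis=0).round(1).tolist())
print(robot.read_t())
E
```

```text
[0.42 0.91 1.04] 5.4333
34 [-0.48  0.43 -0.41]
38 [ 0.87 -0.21 -0.14]
45 [-0.58 -0.07 -0.53]
60 [ 0.59 -0.11 -0.11]
72 [0.35 0.58 0.09]
82 [-0.03  0.13 -0.31]
90 [-0.6  -0.08  0.82]
94 [-0.21 -1.07 -0.42]
scene 74 [[46.8, 51.1, 126.6], [69.3, 55.8, 131.6], [87.4, 59.6, 134.2]]
top 112 [[46.2, 48.9, 126.9], [67.0, 53.4, 131.9], [87.7, 58.2, 135.0]]
9.5583
```

```bash
python3 -c "
import cv2
a=cv2.imread('pics/scene2.png')[130:290,205:375]
cv2.imwrite('pics/scene2c.png',cv2.resize(a,None,fx=3,fy=3,interpolation=2))"
```

```text
(no output)
```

View pics/scene2c.png

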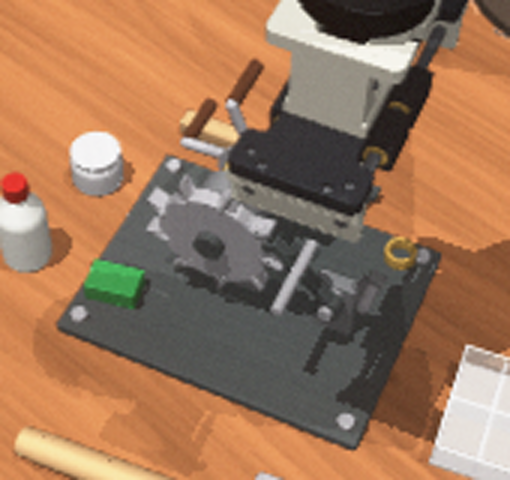

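```bash
python3 - <<'E'
from h import *
robot.servo_line(w(66,26,230),speed=.25)
robot.servo_line(w(66,26,115),speed=.2)
robot.servo_line(w(66,60,115),speed=.05)
im1,d,L=pinstate("scene")
robot.servo_line(w(66,90,115),speed=.05)
im2,d,L=pinstate("scene")
c=lambda i:cv2.resize(i[130:290,235:365],None,fx=3,fy=3,interpolation=2)
cv2.imwrite("pics/s3.png",np.hstack([c(im1),c(im2)])[...,::-1])
print(robot.read_t(),Floc(),robot.read_position(),w(66,90,115))
E
```

```text
12.35 [ 0.02 -0.82  0.16] [0.5691305  0.11808053 0.11499887] [np.float64(0.5691214870566286), np.float64(0.11809942316517558), 0.115]
```

View pics/s3.png

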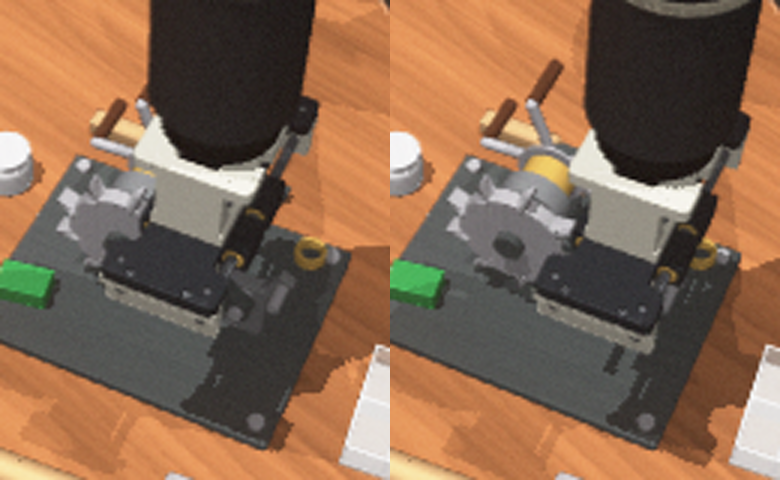

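```bash
python3 - <<'E'
from h import *
def av(): return np.mean([Floc() for _ in range(5)],0).round(2)
for y in (96,100,103):
    robot.servo_line(w(66,y,113),speed=.04); print(y,av())
robot.dwell(.2)
robot.servo_line(w(66,90,113),speed=.1)
robot.servo_line(w(66,70,240),speed=.25)
for n in("scene","top"):
    im,d,L=pinstate(n,f"pics/{n}4.png")
    m=(d>0)&(L[...,0]>45)&(L[...,0]<90)&(L[...,1]>30)&(L[...,1]<140)&(L[...,2]>60)&(L[...,2]<145)
    print(n,m.sum(),np.percentile(L[m],[2,50,98],axis=0).round(1).tolist() if m.sum() else "")
print(robot.read_t())
E
```

```text
96 [-1.12  0.16 -0.67]
100 [0.02 1.15 0.11]
103 [ 0.3  -0.19  0.05]
scene 75 [[47.3, 50.6, 127.6], [67.9, 55.8, 131.5], [87.8, 59.8, 134.8]]
top 2 [[45.9, 48.8, 130.3], [46.9, 49.3, 131.7], [48.0, 49.9, 133.1]]
14.4083
```

```bash
python3 - <<'E'
from h import *
z=np.load("pics/w1.npz"); d=z["d"]; W=cloud("wrist",d,None,z["V"])
L=W.copy(); L[...,:2]=(W[...,:2]-C)@R2; L*=1000
for v in range(240,300,5): print(v,L[v,[250,270,276,300]].round(0).tolist())
robot.servo_line(w(66,26,240),speed=.3)
robot.servo_line(w(66,26,114),speed=.25)
robot.servo_line(w(66,62,114),speed=.06)
p=np.array(robot.read_position());Rt=np.array(robot.read_tcp_rot())
im,d=robot.grab_frame("wrist"); i=robot.camera_info("wrist")
T=np.eye(4);T[:3,:3]=Rt;T[:3,3]=p; V=np.linalg.inv(T@i["T_tool_cam"])
np.savez("pics/w2.npz",p=im,d=d,V=V)
cv2.imwrite("pics/w2.png",im[...,::-1])
print(robot.read_t(),p)
E
```

```text
240 [[98.0, 126.0, 13.0], [72.0, 126.0, 12.0], [65.0, 126.0, 12.0], [34.0, 126.0, 12.0]]
245 [[99.0, 138.0, 0.0], [73.0, 138.0, 1.0], [65.0, 138.0, 0.0], [33.0, 138.0, -0.0]]
250 [[99.0, 146.0, -0.0], [73.0, 145.0, 2.0], [65.0, 145.0, 1.0], [33.0, 145.0, 0.0]]
255 [[78.0, 14.0, 302.0], [69.0, 16.0, 298.0], [66.0, 15.0, 299.0], [55.0, 14.0, 301.0]]
260 [[77.0, 14.0, 306.0], [69.0, 15.0, 304.0], [66.0, 16.0, 303.0], [56.0, 14.0, 307.0]]
265 [[73.0, -14.0, 367.0], [69.0, 16.0, 307.0], [66.0, 16.0, 308.0], [60.0, -14.0, 367.0]]
270 [[73.0, -13.0, 369.0], [69.0, 15.0, 313.0], [66.0, 16.0, 312.0], [60.0, -14.0, 370.0]]
275 [[73.0, -13.0, 372.0], [68.0, 15.0, 318.0], [66.0, 15.0, 318.0], [60.0, -14.0, 372.0]]
280 [[73.0, -13.0, 375.0], [68.0, 16.0, 321.0], [66.0, 15.0, 322.0], [61.0, -14.0, 375.0]]
285 [[72.0, -13.0, 377.0], [68.0, 15.0, 326.0], [66.0, 15.0, 326.0], [61.0, -13.0, 377.0]]
290 [[72.0, -14.0, 380.0], [68.0, 15.0, 330.0], [66.0, 15.0, 330.0], [61.0, -14.0, 380.0]]
295 [[72.0, -13.0, 381.0], [68.0, 16.0, 332.0], [66.0, 15.0, 334.0], [61.0, -13.0, 381.0]]
16.1583 [0.57744323 0.09152881 0.11400702]
```

View pics/w2.png

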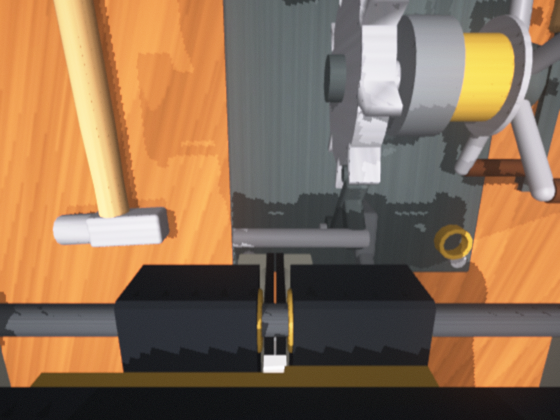

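```bash
python3 - <<'E'
from h import *
z=np.load("pics/w2.npz"); d=z["d"]; W=cloud("wrist",d,None,z["V"])
L=W.copy(); L[...,:2]=(W[...,:2]-C)@R2; L*=1000
for v in range(228,264,3): print(v,L[v,[245,255,270,295]].round(0).tolist(),d[v,[255,295]].round(3))
im,d,L=pinstate("scene")
m=(d>0)&(L[...,2]>140)&(abs(L[...,1]-62)<60)&(abs(L[...,0]-66)<120)&(L[...,2]<400)
print(np.histogram(L[m][:,2],np.arange(140,400,10))[0])
m&=(L[...,2]<260); print(np.percentile(L[m],[1,5,25,50,75,99],axis=0).round(0).tolist())
E
```

```text
228 [[91.0, 91.0, 12.0], [83.0, 91.0, 13.0], [70.0, 91.0, 12.0], [49.0, 91.0, 13.0]] [0.314 0.315]
231 [[82.0, 49.0, 130.0], [76.0, 49.0, 130.0], [69.0, 49.0, 130.0], [56.0, 49.0, 129.0]] [0.191 0.191]
234 [[82.0, 50.0, 131.0], [76.0, 50.0, 131.0], [69.0, 50.0, 130.0], [56.0, 50.0, 131.0]] [0.19 0.19]
237 [[81.0, 51.0, 132.0], [76.0, 51.0, 133.0], [69.0, 50.0, 133.0], [56.0, 51.0, 133.0]] [0.188 0.188]
240 [[81.0, 52.0, 133.0], [76.0, 52.0, 133.0], [69.0, 53.0, 132.0], [56.0, 52.0, 132.0]] [0.189 0.189]
243 [[82.0, 54.0, 132.0], [76.0, 53.0, 134.0], [69.0, 54.0, 133.0], [56.0, 54.0, 133.0]] [0.188 0.189]
246 [[82.0, 56.0, 132.0], [76.0, 56.0, 132.0], [69.0, 56.0, 132.0], [56.0, 56.0, 132.0]] [0.191 0.191]
249 [[92.0, 111.0, 11.0], [83.0, 110.0, 13.0], [70.0, 110.0, 13.0], [49.0, 111.0, 12.0]] [0.321 0.322]
252 [[92.0, 113.0, 14.0], [83.0, 114.0, 12.0], [70.0, 113.0, 12.0], [49.0, 113.0, 13.0]] [0.322 0.321]
255 [[80.0, 51.0, 155.0], [75.0, 50.0, 155.0], [68.0, 52.0, 152.0], [57.0, 50.0, 155.0]] [0.167 0.167]
258 [[79.0, 50.0, 159.0], [75.0, 51.0, 158.0], [68.0, 51.0, 156.0], [57.0, 50.0, 159.0]] [0.165 0.163]
261 [[79.0, 50.0, 162.0], [75.0, 51.0, 160.0], [68.0, 52.0, 157.0], [57.0, 51.0, 161.0]] [0.162 0.161]
[  0   1   1   2   0   0   0  49 161 349 141 924 146  78  84  84 143 517
 164   0 122 198 200 216 209]
[[-24.0, 25.0, 217.0], [-13.0, 30.0, 222.0], [88.0, 54.0, 238.0], [135.0, 81.0, 256.0], [153.0, 94.0, 258.0], [162.0, 102.0, 260.0]]
```

```bash
python3 - <<'E'
from h import *
O=38.5
def av(): return np.mean([Floc() for _ in range(5)],0).round(2)
robot.servo_line(w(66,27,114),speed=.2)
robot.servo_line(w(66,27,116-O),speed=.12); print(av())
for y,v in((36,.05),(45,.05),(65,.05),(80,.05),(88,.04),(93,.04)):
    robot.servo_line(w(66,y,115-O),speed=v); print(y,av())
robot.dwell(.2)
robot.servo_line(w(66,80,115-O),speed=.15)
robot.servo_line(w(66,50,220-O),speed=.25)
for n in("scene","top"):
    im,d,L=pinstate(n,f"pics/{n}5.png")
    m=(d>0)&(L[...,0]>45)&(L[...,0]<90)&(L[...,1]>30)&(L[...,1]<140)&(L[...,2]>60)&(L[...,2]<145)
    print(n,m.sum(),np.percentile(L[m],[2,50,98],axis=0).round(1).tolist() if m.sum() else "")
print(robot.read_t())
E
```

```text
[-1.13  1.13  0.22]
36 [ 0.15 -0.5  -0.43]
45 [-0.23 -0.2   0.58]
65 [-0.42  0.05 -0.83]
80 [0.26 0.   0.  ]
88 [-0.41  0.2   0.96]
93 [-0.28 -1.9   0.34]
scene 80 [[45.8, 116.2, 114.9], [67.9, 121.1, 117.9], [87.5, 125.5, 121.0]]
top 16 [[45.2, 115.2, 113.9], [47.6, 120.9, 117.9], [53.5, 124.3, 120.8]]
20.4083
```

```bash
cat >> h.py <<'E'
def pegs(n):
    im,d,L=pinstate(n)
    hsv=cv2.cvtColor(im,cv2.COLOR_RGB2HSV)
    br=(d>0)&(abs(L[...,0]+85)<22)&(abs(L[...,1])<120)&(L[...,2]>30)&(L[...,2]<175)&(hsv[...,0]<15)&(hsv[...,1]>100)&(hsv[...,2]<120)
    nl,lab,st,ce=cv2.connectedComponentsWithStats(br.astype(np.uint8))
    return im,[(int(st[k,4]),*np.median(L[lab==k],axis=0).round(1).tolist()) for k in range(1,nl) if st[k,4]>25]
E
python3 - <<'E'
from h import *
O=38.5
def av(): return np.mean([Floc() for _ in range(5)],0).round(2)
robot.servo_line(w(-88,-78,225-O),speed=.25)
robot.servo_line(w(-88,-78,151-O),speed=.2); print(av(),robot.read_t())
for y,v in((-64,.06),(-55,.04),(-40,.04),(-28,.04),(-21,.04)):
    robot.servo_line(w(-88,y,151-O),speed=v); print(y,av())
robot.servo_line(w(-88,-45,151-O),speed=.15)
robot.servo_line(w(-88,-80,230-O),speed=.3)
for n in("scene","top"): print(n,pegs(n)[1])
print(robot.read_t())
E
```

```text
[-0.36 -0.05  0.87] 21.875
-64 [0.38 0.6  0.96]
-55 [ 1.76 -2.98  1.67]
-40 [-0.59 -0.1   0.82]
-28 [-1.34 -0.6   0.3 ]
-21 [ 0.29 -0.53 -0.34]
scene [(61, -86.1, -73.3, 144.1), (67, -85.4, -1.1, 165.1), (41, -81.7, -75.9, 68.2), (65, -84.8, 42.2, 102.8), (31, -80.4, -2.9, 41.5)]
top []
24.7833
```

```bash
python3 - <<'E'
from h import *
O=38.5
robot.servo_line(w(66,150,228-O),speed=.3)
robot.servo_line(w(66,150,103-O),speed=.2); print(robot.read_t())
for y,z,v in((134,104,.08),(118,112,.05),(104,117,.05),(92,118,.04),(84,118,.04)):
    robot.servo_line(w(66,y,z-O),speed=v); print(y,Floc())
robot.dwell(.3)
robot.servo_line(w(66,100,118-O),speed=.15)
robot.servo_line(w(66,150,230-O),speed=.3)
robot.servo_line(w(66,260,260-O),speed=.3); robot.dwell(.2)
for n in("scene","top"):
    im,d,L=pinstate(n,f"pics/{n}6.png")
    m=(d>0)&(L[...,0]>45)&(L[...,0]<90)&(L[...,1]>30)&(L[...,1]<140)&(L[...,2]>60)&(L[...,2]<145)
    print(n,m.sum(),np.percentile(L[m],[2,50,98],axis=0).round(1).tolist() if m.sum() else "")
    print(pegs(n)[1])
print(robot.read_t())
a=cv2.imread('pics/scene6.png')[140:290,195:395]
b=cv2.imread('pics/top6.png')[130:330,150:390]
cv2.imwrite('pics/f6.png',np.hstack([cv2.resize(a,(400,300)),cv2.resize(b,(360,300))]))
E
```

```text
26.6333
134 [-0.68  0.76 -0.29]
118 [-0.75  0.4  -0.26]
104 [-0.3   0.55  0.64]
92 [-0.23  0.31  0.71]
84 [-0.47 -0.66 -0.11]
scene 76 [[46.9, 50.6, 127.1], [69.1, 56.0, 131.4], [87.4, 59.6, 134.7]]
[(54, -85.2, -73.3, 144.1), (61, -84.0, 0.1, 166.2), (38, -84.0, -76.1, 68.0), (61, -85.0, 42.5, 102.9), (35, -81.0, -2.9, 41.7)]
top 115 [[46.0, 48.9, 127.1], [67.2, 53.5, 131.7], [87.7, 58.3, 134.9]]
[(169, -85.1, -75.9, 143.9), (163, -85.5, -4.3, 165.5), (123, -85.4, 39.3, 102.3)]
30.7917
```

View pics/f6.png

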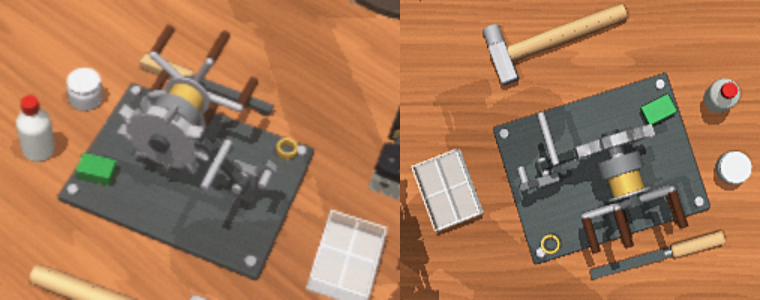

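```bash
python3 -c "
from h import *
print(robot.read_position(),robot.read_t()); robot.job_done()"
```

```text
[0.51856652 0.27968784 0.2213817 ] 30.7917
the job is handed in; nothing more can be done
```

The winch is backed off by one notch, using only pushes with the shut fingers. I laid the pawl back on its stop, pushed the top peg one notch towards the pawl, and tipped the pawl forward again. The gripper then retreated clear of the winch, and I handed the job in at 30.8 s.

**Final checks (scene and top cameras):**
- **Pawl:** the finger pin is within about 0.2 mm of where it first stood fully down, so I take it as fully home.
- **Wheel:** the pushed peg moved from about 22 mm on one side of the axle to about 22 mm on the other. That puts the wheel at about 0.69, against 0.698 for one notch. With calibration error it could be off by about ±0.05, which is still inside the 0.55 to 0.80 range.
- **Other things:** the bezel, wax block, bottle, tin, hammer, tray and file look undisturbed in the final picture.

**What failed or disagreed:**
- **Missed pushes:** the first tries at the pawl passed above the pin without touching it. The wrist and scene pictures showed the real fingertips about 38 mm above the reported tool point. I corrected for that, and the next push worked.
- **Forces:** every wrist-force reading I took was about 4 N or less. That is mostly noise, so the cameras, not the force readings, confirmed the pawl's movement.

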